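Find and press the hidden battery-door release

TASK

The grill's starter needs new batteries: feel across the row of plates on top of the grey power box for the flush round button sunk in one of them, and press it fully in with your fingertips so that the battery flap springs up and stays up. Touch nothing else than the box's plates and top: do not touch the flap, and do not lift or shift the ramekin on the box or the other things on the shelf. Finish with the hand clear.

Things in the scene. Friction and masses are not known exactly. Their poses are not given: they have to be found in the camera images.
- box: Grey plastic starter power box fixed to the shelf: 200 mm along its own x (away from the robot at yaw 0), 340 mm along its y (left), flat top 40 mm above its origin, the centre of its underside. Front half of the top: a row of four plates (see row). Rear: the flush battery flap (box x +17 to +83, y +9 to +111 mm) and a loose ramekin standing near x +54, y -85 mm.
- row (a point): Middle of the row of four grey plates, at the height of the box's top, at box x = -42 mm, y = 0; axes as the box's. The plates are 65 mm square, tops flush with the box's top, side by side along y, centred at y = -99, -33, +33 and +99 mm from this point. Which kind lies in which place differs each time and is not reported (kinds: see front_edge): feel or look for it.
- front_edge (a point): Only a marker at the box's front edge, to describe the plates. One has the button: a round grey disc 48 mm across in a 51 mm round hole in the plate's middle, its face 2 mm below the plate's top. One is a dummy: a 45 mm square hollow, 2 mm deep, with a rigid floor. Two are plain flat and rigid. All are the same plastic.
- catch (a joint): Travel of the release button straight down, in m: 0 out, 0.006 fully in. It resists with about 4 N (somewhat more when pushed fast); pushed in by about 4 mm it snaps fully in by itself, stays in, and lets the flap spring up.
- flap (a joint): Angle of the battery flap, in rad: 0 shut and flush, 0.84 fully sprung up. A 65 x 102 x 4 mm plastic flap hinged along its far edge (box x = +82.5 mm), its near edge rising to about 50 mm above the box's top. It moves only with the button.
- ramekin: Clear glass ramekin, 80 mm wide, 45 mm tall, standing loose on the box's top; origin at the centre of its underside. A bystander.
- brush: Steel grill brush about 290 mm long, 30 mm tall, lying bristles down along its own x to the right of the box; origin on the shelf near its middle. A bystander.
- caddy: Turntable spice caddy, fixed: a round wooden tray 200 mm wide, top 22 mm high, with a 136 mm tall centre post, left of the box; origin at the centre of its underside.
- pot0: One of four empty white ceramic pots (56 mm wide, 55 mm tall) loose on the turntable caddy; origin at the centre of its underside. A bystander.
- pot1: One of four empty white ceramic pots (56 mm wide, 55 mm tall) loose on the turntable caddy; origin at the centre of its underside. A bystander.
- pot2: One of four empty white ceramic pots (56 mm wide, 55 mm tall) loose on the turntable caddy; origin at the centre of its underside. A bystander.
- pot3: One of four empty white ceramic pots (56 mm wide, 55 mm tall) loose on the turntable caddy; origin at the centre of its underside. A bystander.

How it is judged:
By the outcome, as a careful person would: the job done as asked, in the order asked, and still so for the second after the job is handed in, with the robot touching nothing.
It also fails if it takes over 51 s, if anything falls off the work surface, if the arm or the gripper's body presses on something with over 40 N, if the wrist force passes 120 N, or if a joint passes its speed limit or range.

ROBOT

A 6-joint arm with a two-finger parallel gripper is mounted at the origin on the work surface. World frame = base frame: x ahead of the robot, y to its left, z up, the work surface at z = 0. Lengths are in mm, angles in degrees, forces in N, time in s.
With the tool pointing down it reaches from about 325 to 925 mm from the base axis. Payload 3.1 kg.
Tool frame: the origin (TCP) lies at the very end of the fingers, on their centre line; the grasp point (between the pads) lies grasp_offset behind it (grasp_offset is the distance from the TCP to the grasp point, in mm); z points along the fingers, x is the direction in which the jaws open and shut, and the axes are right-handed (so a half turn about z gives the same grasp; the last joint's range is limited). The gripper opens to 85 mm and grips with 20 to 120 N. Pads are 22 mm wide; open, the fingers measure 114 mm over their backs; the gripper's body (76 mm by 85 mm) begins 54 mm behind the grasp point. The pads swing forward as they close: fully open they stand 13 mm farther back than shut.
Start: joints at [59.691, 12.427, 92.441, -0, 75.132, -6.429], TCP at [253.006, 571.513, 231.3] pointing down, gripper open.
Joint ranges: [-157.48, 157.48], [-44.54, 120.13], [17.64, 146.25], [-64.5, 244.5], [7.68, 150.69], [-147.95, 147.95]. Speed limits (degrees/s): [159.86, 159.86, 180, 180, 180, 180].

INTERFACE

Orientations are given as [roll, pitch, yaw] about the fixed x, y, z axes, in that order (R = Rz(yaw) Ry(pitch) Rx(roll)).
In Python, from station import * gives the robot as it stands. Calls block until the motion is done:
- goto(position, orientation): joint-space move of the TCP to a pose.
- move_l(position, attitude=None, speed=150): straight line of the TCP; attitude=None keeps the orientation; speed is the mean speed in mm/s.
- move_j(angles): joint-space move.
- grip(opening, squeeze=None): finger opening in mm; squeeze is the grip in N (None keeps the last); returns when the fingers have stopped.
- wait(seconds).
- solve_ik(position, orientation): joint angles nearest the present ones, or None.
- get_obs(): the state.
- get_image(name): name is "side" or "top" or "wrist"; returns the picture (420x560x3 uint8, red, green, blue); there is no depth.
- get_calibration(name): a dict with "fx", "fy", "cx", "cy" (pixels), "R" (3x3) and "t" (3): a world point X has camera coordinates R X + t; the wrist camera has in their place "mount" (4x4, takes a point from camera to tool coordinates, whose origin is the TCP and whose axes are the tool frame's). Camera axes: x right, y down, z forward; pixel columns grow to the right and rows downward; lengths in mm; the calibration is good to about 2 mm. The wrist camera is an equidistant fisheye: a pixel r from the principal point sees the ray r / f radians off the axis. A picture is of the moment at which its call begins: read the wrist's pose just before it. get_calibration takes no time and is no camera call.
A pose or a line that the arm cannot do raises Unreachable and nothing moves.
- sign_off(): hands the job in, once; it reports no verdict.
Trained networks look in the newest picture that a camera, given by its name, has taken for a name from the list of things; names that differ only in an ending like _2 or _b are one class to them, and where a whole thing is asked for, a point or a joint stands for the part that bears it (a point fixed in the world has none). Each returns a list of dicts, best first, with "score" (0 to 1); they miss things now and then, are a little off and sometimes report something else, mostly with a low value. They report only what shows in the picture. A call takes as long as a camera call.
- spot_in(name, camera): "extent" ([centre column, centre row, width, height] in pixels, round what is visible of it).
- regions_of(name, camera): "region" (420x560 bool, what is visible of it) and "extent" ([centre column, centre row, width, height] in pixels, round what is visible of it).
The state is a dict: "t": time; "joint_pos": joint angles; "qvel": joint speeds; "effort": joint torques, N m; "tcp_pos": TCP position; "ee_rot": TCP orientation; "wrist_force": force on the tool from outside, world axes, zero at the start; "moment": the same for the moment, N m; "grip_width": finger opening in mm.
Only numpy, scipy, OpenCV 4.12 (cv2) and the standard library are available. Lean on these libraries where they do the work, as an engineer would, in place of code of your own. Each camera call takes 0.05 s, during which the arm holds its last target. There are 200 camera calls.

## Working session

There is one attempt and no reset: what is moved stays moved. The work goes in short steps, each a Python script; the robot and the scene stay as the last script left them, time stands still between calls to the robot, and variables do not carry over. Pictures are saved under pics/ and viewed, about 8 in all and at most 12, crops included, and the job is handed in when it is done.

```bash
mkdir -p pics; ls; python3 - <<'E'
from station import *
import cv2,numpy as np
o=get_obs();print(o)
for c in("top","side"):
    im=get_image(c);cv2.imwrite(f"pics/{c}0.png",im[:,:,::-1])
    k=get_calibration(c);print(c,{a:np.round(b,4).tolist() for a,b in k.items()})
    for n in("box","ramekin","flap","catch","brush"):
        print(n,[(round(d["score"],2),np.round(d["extent"]).tolist()) for d in spot_in(n,c)[:2]])
print({a:np.round(b,4).tolist() for a,b in get_calibration("wrist").items()})
E
```

```text
pics
{'t': 0.0, 'joint_pos': array([ 5.96899505e+01,  1.24770731e+01,  9.25315041e+01, -3.43482040e-03,
        7.51315945e+01, -6.42806340e+00]), 'qvel': array([-0.07383292, -0.00625354, -0.02870213, -0.01105102,  0.01968027,
       -0.07509515]), 'effort': array([ 1.91165359e-04, -3.96840227e+01, -3.03857660e+01, -1.57196305e-04,
        9.67586471e-03, -7.03819765e-06]), 'tcp_pos': array([252.59787234, 570.76250399, 229.9372854 ]), 'ee_rot': array([-1.79987604e+02,  1.39661938e-01,  6.61189145e+01]), 'wrist_force': array([-0.7704349 , -0.60116059,  1.06442813]), 'moment': array([ 0.00202913,  0.02266284, -0.0111829 ]), 'grip_width': 85.44453670511973}
top {'fx': 538.4215, 'fy': 538.4215, 'cx': 276.6104, 'cy': 204.8808, 'R': [[0.0053, -1.0, -0.0084], [-0.9968, -0.0046, -0.0795], [0.0794, 0.0088, -0.9968]], 't': [23.3052, 534.2658, 1632.2465]}
box [(0.68, [297.0, 204.0, 125.0, 97.0]), (0.66, [141.0, 207.0, 65.0, 70.0])]
ramekin [(0.75, [337.0, 192.0, 25.0, 28.0])]
flap [(0.89, [285.0, 178.0, 33.0, 27.0]), (0.23, [427.0, 222.0, 41.0, 94.0])]
catch [(0.68, [304.0, 217.0, 14.0, 12.0]), (0.52, [153.0, 213.0, 22.0, 14.0])]
brush [(0.88, [427.0, 222.0, 40.0, 95.0])]
side {'fx': 408.0036, 'fy': 408.0036, 'cx': 276.4754, 'cy': 216.0285, 'R': [[0.87, -0.4929, 0.0131], [-0.3227, -0.5892, -0.7407], [0.3728, 0.6402, -0.6717]], 't': [-461.851, 229.5885, 907.4799]}
box [(0.72, [296.0, 248.0, 104.0, 116.0])]
ramekin [(0.72, [323.0, 250.0, 35.0, 32.0])]
flap [(0.74, [302.0, 218.0, 30.0, 30.0])]
catch [(0.5, [276.0, 249.0, 19.0, 14.0])]
brush [(0.97, [371.0, 371.0, 88.0, 93.0])]
{'fx': 325.1923, 'fy': 325.1923, 'cx': 283.5417, 'cy': 209.7278, 'mount': [[1.0, -0.0007, -0.0002, -0.1721], [0.0007, 0.9522, 0.3056, -78.4034], [-0.0001, -0.3056, 0.9522, -142.8915], [0.0, 0.0, 0.0, 1.0]]}
```

```bash
python3 - <<'E'
import cv2,numpy as np
a=cv2.imread("pics/top0.png")[140:270,90:460];a=cv2.resize(a,None,fx=2.1,fy=2.1,interpolation=3)
b=cv2.imread("pics/side0.png")[170:320,210:400];b=cv2.resize(b,None,fx=2,fy=2,interpolation=3)
c=np.zeros((a.shape[0]+b.shape[0],a.shape[1],3),np.uint8);c[:a.shape[0]]=a;c[a.shape[0]:,:b.shape[1]]=b
print(c.shape);cv2.imwrite("pics/c0.png",c)
E
```

```text
(573, 777, 3)
```

View pics/c0.png

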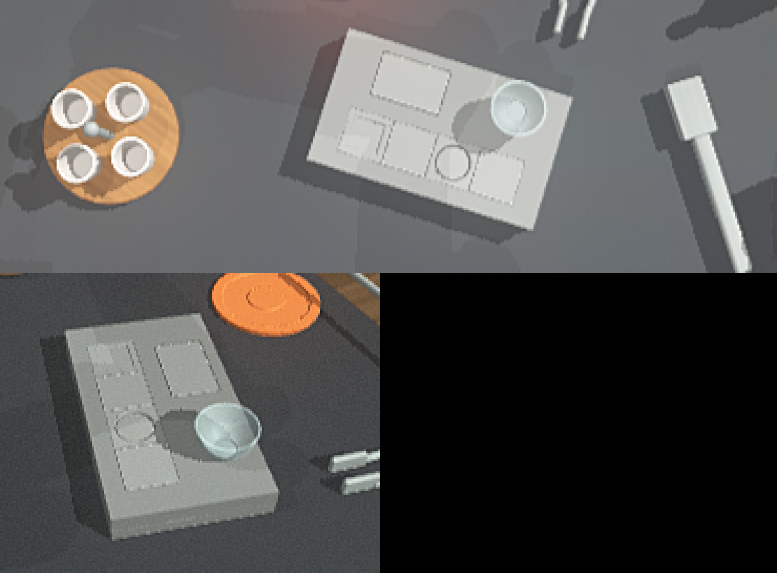

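The top view shows a ring on the third plate from the left, at crop (452,162), which is full-image pixel (305,217). The side view agrees, at (277.5,247.5), so the button should be the plate at y = -33. The leftmost plate has the square hollow.

```bash
cat > h.py <<'E'
from station import *
import cv2,numpy as np
def ray(cam,px,z):
    k=get_calibration(cam);R=np.array(k["R"]);t=np.array(k["t"])
    d=R.T@[(px[0]-k["cx"])/k["fx"],(px[1]-k["cy"])/k["fy"],1];c=-R.T@t
    return c+d*(z-c[2])/d[2]
E
python3 - <<'E'
from h import *
print("btn",ray("top",(305.2,217.1),40),ray("side",(277.5,247.5),40))
P=[ray("top",(90+(u)/2.1,140+v/2.1),40) for u,v in((349,30),(572,97),(531,229),(307,160))]
P=np.array(P);print(P.round(),[np.linalg.norm(P[i]-P[i-1]).round() for i in range(4)])
ey=(P[0]-P[1]+P[3]-P[2]);ey/=np.linalg.norm(ey);ex=np.array([ey[1],-ey[0],0]);c=P.mean(0)
yaw=np.degrees(np.arctan2(ex[1],ex[0]));b=c-42*ex-33*ey
print("centre",c,"yaw",yaw,"btn pred",b)
print(get_obs()['tcp_pos'])
for yy in (yaw,yaw+90,yaw-90,yaw+180): print(yy,solve_ik([b[0],b[1],90],[180,0,yy]))
E
```

```text
btn [495.92431563 -61.00868527  40.        ] [495.7791939  -66.08271422  40.        ]
[[ 688.   89.   40.]
 [ 591. -235.   40.]
 [ 400. -175.   40.]
 [ 498.  148.   40.]] [np.float64(199.0), np.float64(338.0), np.float64(200.0), np.float64(337.0)]
centre [544.0793636  -42.97380833  40.        ] yaw -16.734414898283315 btn pred [494.35619446 -62.48294596  40.        ]
[253.01798009 571.52202827 231.32886819]
-16.734414898283315 [-1.52792240e+01  7.02875504e+00  1.15412076e+02 -2.54444375e-14
  5.75591690e+01  1.45519086e+00]
73.26558510171668 [-1.52792240e+01  7.02875504e+00  1.15412076e+02 -2.54444375e-14
  5.75591690e+01 -8.85448091e+01]
-106.73441489828332 [-1.52792240e+01  7.02875504e+00  1.15412076e+02 -2.54444375e-14
  5.75591690e+01  9.14551909e+01]
163.26558510171668 None
```

```bash
python3 - <<'E'
from h import *
o=[180,0,73.3]
goto([495,-62.5,231],o); grip(0); move_l([495,-62.5,120],speed=200); wait(.3)
ob=get_obs();print(ob['t'],ob['tcp_pos'],ob['ee_rot'],ob['wrist_force'],ob['grip_width'])
im=get_image("wrist");cv2.imwrite("pics/w1.png",im[:,:,::-1])
print([(d["score"],d["extent"]) for d in spot_in("catch","wrist")])
# projected model: button centre and tcp ground point at z=40
from scipy.spatial.transform import Rotation as Ro
k=get_calibration("wrist");M=np.array(k["mount"]);R=Ro.from_euler('xyz',ob['ee_rot'],degrees=True).as_matrix()
for X in ([495,-62.5,40],):
    p=M[:3,:3].T@(R.T@(np.array(X)-ob['tcp_pos'])-M[:3,3]);th=np.arctan2(np.hypot(p[0],p[1]),p[2]);f=k["fx"]*th/np.hypot(p[0],p[1])
    print("pred",k["cx"]+f*p[0],k["cy"]+f*p[1])
E
```

```text
4.7833 [496.02105805 -62.76141145 121.35165349] [ 1.79847690e+02 -4.79977235e-03  7.33007909e+01] [-0.08728602 -0.26353948  0.70271428] -0.24313704758487614
[(0.62, [283.6, 214.2, 66.9, 57.7])]
pred 283.7445437512661 216.5066102067095
```

View pics/w1.png

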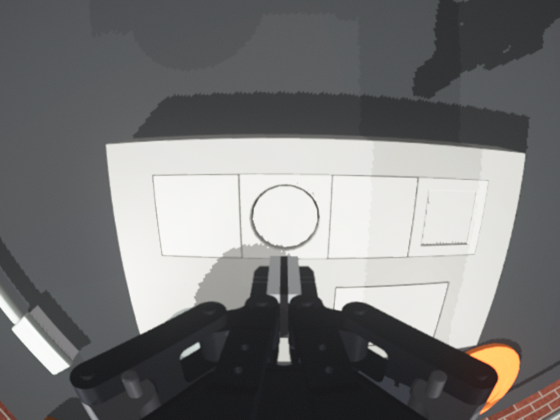

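The wrist view shows the round button centred at about (285,216), within 2 px of the prediction, with the dummy at the far right. Next I press slowly and watch the force.

```bash
python3 - <<'E'
from h import *
move_l([495,-62.5,46],speed=60); wait(.2)
f0=get_obs()['wrist_force'][2]
for z in (42,40,39,38,37,36,35,34,33,32,31,30):
    move_l([495,-62.5,z],speed=15); wait(.1)
    o=get_obs(); f=o['wrist_force'][2]-f0
    print(z,o['tcp_pos'].round(1),round(f,1),round(o['t'],1))
    if f>15: break
im=get_image("side");cv2.imwrite("pics/s2.png",cv2.resize(im[150:320,190:420,::-1],None,fx=2.5,fy=2.5))
print([(d["score"],d["extent"]) for d in spot_in("flap","side")])
E
```

```text
42 [495.  -62.5  42. ] -0.9 7.0
40 [495.  -62.5  40. ] -0.3 7.4
39 [495.  -62.5  39. ] 0.2 7.7
38 [495.2 -62.5  38.1] -0.3 8.1
37 [495.2 -62.6  37.2] 1.9 8.4
36 [495.2 -62.5  35.9] 1.2 8.8
35 [494.4 -62.4  34.5] -0.9 9.1
34 [495.  -62.5  33.9] -0.5 9.5
33 [495.  -62.5  33. ] 0.7 9.8
32 [495.2 -62.6  32.1] -0.7 10.2
31 [495.2 -62.5  32. ] 6.4 10.5
30 [495.3 -62.6  32. ] 13.4 10.9
[(0.53, [308.0, 212.4, 24.8, 37.9])]
```

View pics/s2.png

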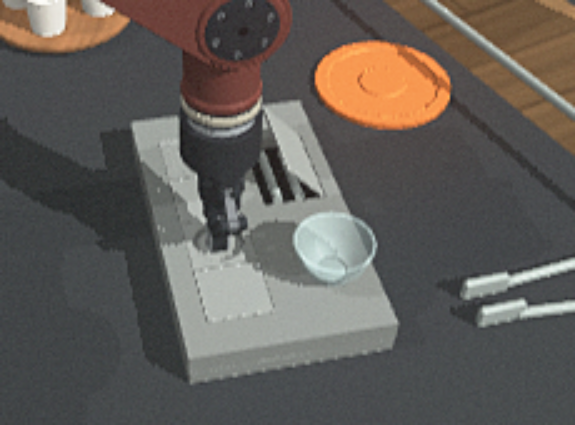

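The button bottomed at z = 32, which is full travel. The flap is up, with the battery bay showing around crop (280,175). Now I retreat straight up and away from the flap.

```bash
python3 - <<'E'
from h import *
move_l([495,-62.5,60],speed=40); move_l([495,-62.5,230],speed=150)
goto([253,571.5,231],[180,0,66]); wait(1)
o=get_obs();print(o['t'],o['tcp_pos'],o['wrist_force'])
a=get_image("top")[130:270,200:460,::-1]
print([(d["score"],d["extent"]) for n in("ramekin","brush","flap") for d in spot_in(n,"top")[:1]])
b=get_image("side")[150:320,190:420,::-1]
a=cv2.resize(a,(520,280));b=cv2.resize(b,(390,288))
c=np.zeros((570,520,3),np.uint8);c[:280]=a;c[280:568,:390]=b;cv2.imwrite("pics/f3.png",c)
E
```

```text
16.5583 [252.99566873 571.52350186 231.01227296] [ 0.04011778  0.35623152 -0.29992051]
[(0.9, [335.1, 191.8, 22.6, 26.6]), (0.82, [427.8, 222.4, 39.9, 98.4]), (0.86, [284.8, 175.2, 33.0, 19.4])]
```

View pics/f3.png

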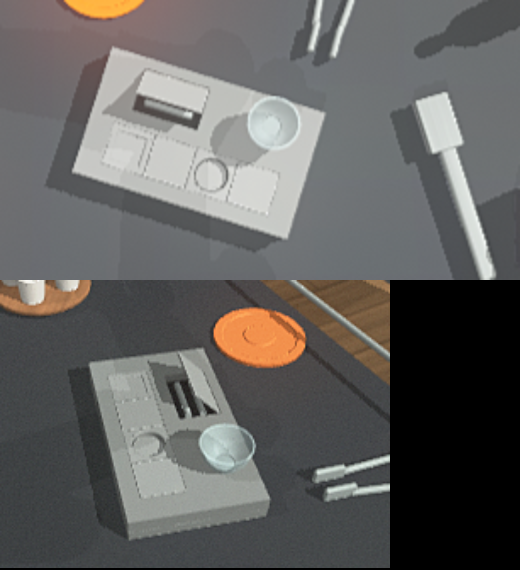

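The flap is up at crop (172,97) and the button stays sunk at (210,175). The ramekin at (273,122) and the brush are where they were, and the hand is clear.

```bash
python3 -c "
from station import *
sign_off()"
```

```text
the job is handed in; nothing more can be done
```

The job is done and handed in: the button is fully in and the battery flap sprang up and stayed up.

- **Finding the button:** I found it by looking rather than feeling. It is in the third plate from the left, at row y = -33 mm. The top, side and wrist cameras agreed on its position to within 2–5 mm.
- **Pressing:** I pressed with the closed fingertips until they met a hard stop at z = 32 mm, which is the full 6 mm of travel. Force on the wrist reached about 13 N at that stop.
- **Last checks:** After the hand backed away to its start pose, the pictures showed the flap still up and the button still sunk. The ramekin moved by no more than 2 px between the detections before and after, and the brush by about 1 px, which I take as detection noise. Wrist force was near zero, and the clock stood at 16.6 s. I did not measure the pots on the caddy separately afterwards, but the arm only passed well above them.

None of the checks failed or disagreed.

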